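# Index and lock the engraver's plate turntable

## Robot

A 6-joint arm with a two-finger parallel gripper is mounted at the origin on the work surface. World frame = base frame: x ahead of the robot, y to its left, z up, the work surface at z = 0. Lengths are in m, angles in rad, forces in N, time in s.
With the tool pointing down it reaches from about 0.4 to 0.825 m from the base axis. Payload 7 kg.
Tool frame: the origin (TCP) lies midway between the tips of the shut fingers; the grasp point (between the pads) lies 19 mm behind it; z points along the fingers, y is the line along which they close (so a half turn about z gives the same grasp; the last joint's range is limited). The gripper opens to 88 mm and grips with 3 to 60 N. Pads are 19 mm wide; open, the fingers measure 130 mm over their backs; the gripper's body (78 mm by 193 mm) begins 47 mm behind the grasp point.
Start: joints at [-0.887, 0.359, 0.012, 0, -1.224, -0.288], TCP at [0.26, -0.623, 0.227] pointing down, gripper open.
Joint ranges: [-3.07, 3.07], [-1.43, 2.12], [-1.02, 1.25], [-3.03, 1.67], [-3.05, -0], [-3.03, 3.03]. Speed limits (rad/s): [2.39, 2.39, 3.01, 3.14, 3.14, 3.14].

## Interface

Orientations are given as a rotation vector (axis times angle).
In Python, from station import arm, vision gives the robot as it stands.
- The arm moves only by the tool step_arm, never from a script. Its argument "increments" is one flat list of numbers, 7 for each row, row after row: the turn, a rotation vector about the tool's x, y, z in rad, then the shift along the tool's x, y, z in mm, then the gripper command: -1 is shut, 1 is fully open, values between are in proportion. In form: [ax, ay, az, tx, ty, tz, claw, ax, ay, az, tx, ty, tz, claw, ...]. A call has exactly 5 rows; each row shifts and turns the commanded pose from where the row before left it, along the tool's axes as they then stand; what a row does not reach is not made up. A row lasts 1/10 s, in which the tool goes at most 50 mm and 8.59 degrees, less where a joint would pass 70% of its speed; a pose out of reach is approached as far as the arm can. A call is refused whole if a number of a shift passes 50 or a number of a turn 0.15, either way. A call with a gripper value outside its range is refused whole. The fingers move at their own pace and stop on an object; "grip_force" is the grip in N (left out, the last holds). Time passes only in rows, so rows that do not move let the fingers close, or fill a call up. It gives the time, the measured TCP pose, the force, the opening and the grip force at its end, in the units of the state.
- arm.observe(): the state, without advancing time (a new reading comes with each control period).
- vision.grab_frame(name): name is "side" or "top" or "wrist"; returns a dict with "img" (384x512x3 uint8, red, green, blue), "K" (3x3 intrinsics, pixels), "rvec" (rotation vector, rad) and "tvec" (3), from world to camera coordinates, as OpenCV has them. Camera axes: x right, y down, z forward; pixel columns grow to the right and rows downward; lengths in m; the calibration is good to about 2 mm. A picture is of the moment at which its call begins. There is no depth.
- arm.job_done(): hands the job in; it is judged then, once.
The state is a dict: "t": time; "qpos": joint angles; "qvel": joint speeds; "joint_efforts": joint torques, N m; "eef_pos": TCP position; "eef_rot": TCP orientation; "contact_force": force on the tool from outside, world axes, zero at the start; "moment": the same for the moment, N m; "width": opening from 0.0 (shut) to 1.0 (fully open); "gripper_force": force on a finger pad.
Only numpy, scipy, OpenCV 4.12 (cv2) and the standard library are available. Lean on these libraries where they do the work, as an engineer would, in place of code of your own. Each camera call takes 0.05 s, during which the arm holds its last target. There are 200 camera calls.

## Task

Turn the plate turntable by pushing the pegs on its rim until the copper plate faces the locking arm, and lock it there with the red-headed pin: through the hole in the arm and fully home in the index hole of the copper plate. The index plate is set a little off centre, so feel for the hole; push and press gently, never force the disc or the pin, and leave the graver, the loupe and the jar where they stand.

Things in the scene. Friction and masses are not known exactly. Their poses are not given: they have to be found in the camera images.
- stand: Fixed turntable base, dark round plate 250 mm across, 12 mm thick; origin on the table under the disc's axis, z up. A grey hub pillar in the middle carries the fixed locking arm, which points to the stand's -x (the front): a bar 36 mm wide, 20 mm thick, underside 34 mm and top 54 mm above the table, its end 84 mm from the axis. The disc turns below it. Position and yaw vary.
- guide (a point): Centre of the mouth (top, 54 mm above the table) of the vertical through hole in the locking arm, 62 mm from the axis on the stand's -x. Hole 11.6 mm across, with a 3 mm chamfer at the mouth.
- disc: Aluminium turntable, twelve-sided, 260 mm across, 16 mm thick, top 30 mm above the table, origin on its axis 14 mm above the table. Turns both ways about the stand's axis, full turns too, and stays where left (about 2.5 N at a peg moves it). Its axes agree with the stand's when the copper plate faces the locking arm squarely. Four vertical through holes, 11.6 mm wide, 62 mm from the axis, one inward of each plate.
- pin: Loose locking pin, upright in its parking block with its tip at table height: red knob 22 mm across, 36 mm high, on a steel shank 10 mm across, 38 mm long, tip slightly chamfered. Origin on its axis in the knob, 22 mm above the knob's underside, 60 mm above the tip. About 0.1 kg. Slides freely in the arm's hole and drops by its own weight once an index hole passes slowly below it, within about 1.5 mm.
- pin_tip (a point): Centre of the pin's lower tip. Height above the table: 30 mm when the pin stands through the arm's hole on the solid disc top; 16 mm when fully home (knob down on the arm), and the disc is then locked.
- block: Fixed dark wooden parking block 50 x 50 x 30 mm for the pin; a 13 mm hole goes right through its middle. Origin at the centre of its underside.
- graver: Bystander: graver with a mushroom-shaped wooden handle, 34 mm across, standing blade up, 78 mm tall; origin at the centre of its underside.
- loupe: Bystander: black eye loupe 40 mm across, 34 mm tall; origin at the centre of its underside.
- jar: Bystander: small amber jar 48 mm across, 55 mm tall; origin at the centre of its underside.
- copper_plate (a point): Middle of the copper plate's top, 33 mm above the table, on the disc's -x, 106 mm from the axis. Four plates (30 x 50 x 3 mm; others steel) lie at the rim 90 degrees apart. The copper one's index hole is in a dark adjustable steel plate flush with the disc, clamped so that the hole is up to 8 mm to either side of the line from axis to copper plate: where exactly is not reported and must be felt.
- peg0 (a point): Top centre, 62 mm above the table, of a wooden push peg on the disc's rim: upright, round, 14 mm across, 32 mm tall, 120 mm from the axis, at 45 degrees in the disc's frame (half-way between two plates).
- peg1 (a point): Top centre, 62 mm above the table, of a wooden push peg on the disc's rim: upright, round, 14 mm across, 32 mm tall, 120 mm from the axis, at 135 degrees in the disc's frame (half-way between two plates).
- peg2 (a point): Top centre, 62 mm above the table, of a wooden push peg on the disc's rim: upright, round, 14 mm across, 32 mm tall, 120 mm from the axis, at 225 degrees in the disc's frame (half-way between two plates).
- peg3 (a point): Top centre, 62 mm above the table, of a wooden push peg on the disc's rim: upright, round, 14 mm across, 32 mm tall, 120 mm from the axis, at 315 degrees in the disc's frame (half-way between two plates).
Not all that is in view belongs to the job. Of the things that look like the pin, the middle-sized one is meant.

How it is judged:
By the outcome, as a careful person would: the job done as asked, in the order asked, and still so for the second after the job is handed in, with the robot touching nothing.
It also fails if it takes over 72 s, if anything falls off the work surface, if the arm or the gripper's body presses on something with over 40 N, if the wrist force passes 120 N, or if a joint passes its speed limit or range.

## Working session

There is one attempt and no reset: what is moved stays moved. The work goes in short steps, Python scripts to look and compute and a tool call to move; the robot and the scene stay as the last step left them, time stands still between calls to the robot, and variables do not carry over. Pictures are saved under pics/ and viewed, at most 10 in all, crops included, and the job is handed in when it is done.

Besides the shell and the picture viewer there is one more tool, called after "Request:" as name(argument=value, ...) on one line, values as JSON. step_arm: Moves the arm, as the interface text tells. Its arguments: {"type":"object","properties":{"increments":{"type":"array"},"grip_force":{"type":"number"}},"required":["increments"]}

```bash
mkdir -p pics; cat > h.py <<'E'
import numpy as np, cv2
from station import arm, vision
def grab(n,f):
    d=vision.grab_frame(n); cv2.imwrite(f'pics/{f}.png',d['img'][:,:,::-1]); np.savez(f'pics/{f}.npz',**d); return d
def ray(d,uv,z):
    R=cv2.Rodrigues(np.array(d['rvec']))[0]; C=-R.T@np.array(d['tvec']).ravel()
    v=R.T@np.linalg.inv(d['K'])@np.array([uv[0],uv[1],1.]); s=(z-C[2])/v[2]; return C+s*v
def proj(d,P):
    return cv2.projectPoints(np.array(P,float).reshape(-1,3),np.array(d['rvec'],float),np.array(d['tvec'],float),np.array(d['K'],float),None)[0].reshape(-1,2)
E
python3 - <<'E'
from h import *
a=grab('top','t0');b=grab('side','s0')
im=np.vstack([a['img'],b['img']])[:,:,::-1]
cv2.imwrite('pics/t0b.png',cv2.resize(a['img'][:,:,::-1],(800,600),interpolation=cv2.INTER_CUBIC))
for d in (a,b):
    R=cv2.Rodrigues(np.array(d['rvec']))[0]; print(-R.T@np.array(d['tvec']).ravel(),R[2])
s=arm.observe();print(s)
E
```

```text
[0.35201254 0.00314649 1.239831  ] [ 0.16906292  0.0164262  -0.98546837]
[0.18733254 0.68290017 0.60655923] [ 0.42231718 -0.69621464 -0.58045963]
{'t': 0.1, 'qpos': array([-8.86874655e-01,  3.59315909e-01,  1.11711157e-02, -3.39435231e-04,
       -1.22408681e+00, -2.88060051e-01]), 'qvel': array([ 0.00023288, -0.00140606,  0.00256056,  0.00171938,  0.00124996,
       -0.00041754]), 'joint_efforts': array([-1.30785924e-03, -5.84163344e+01,  2.93750417e+01,  7.01565877e+00,
        1.01567965e-02, -6.07042148e-05]), 'eef_pos': array([ 0.26007997, -0.62241868,  0.22571937]), 'eef_rot': array([ 6.17511342e-01, -3.07990913e+00, -2.22736701e-03]), 'contact_force': array([ 0.43343752, -0.48539001,  0.5890096 ]), 'moment': array([ 0.05090403, -0.03948364,  0.032989  ]), 'gripper_force': 0.0, 'width': 1.0028274276848588}
```

View pics/t0b.png

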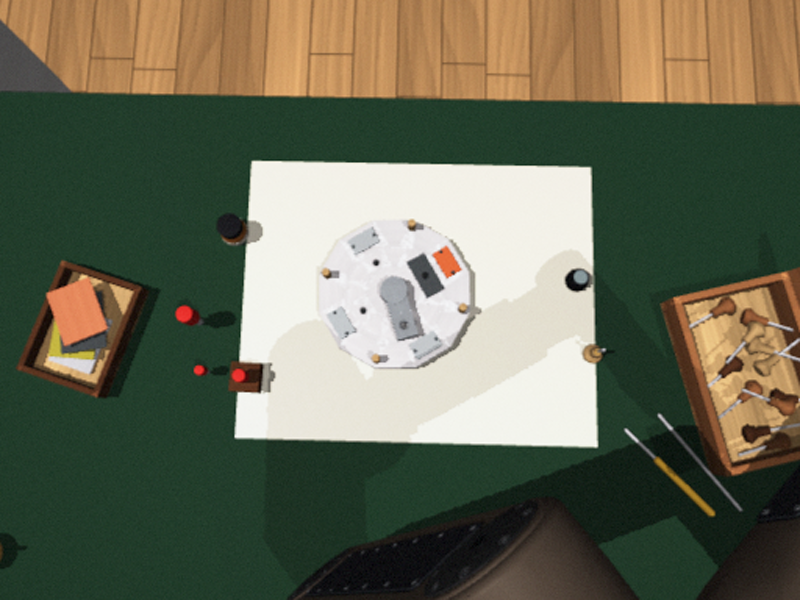

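View pics/s0.png

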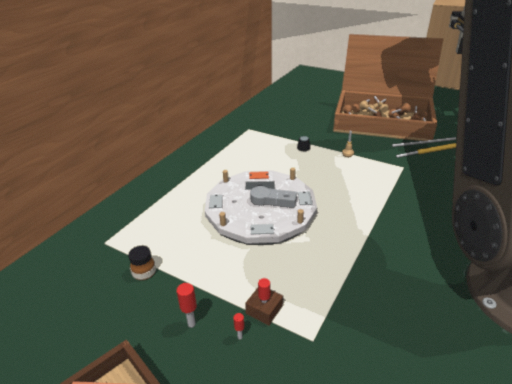

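The top view (800 px wide) shows the disc centre near (396,295) and the locking arm pointing to the robot with its guide hole near (404,324). The copper plate is at (446,262), the pegs at (411,224), (325,272), (376,358) and (463,308), and the pin in its block at (239,377). The side view confirms that the middle-sized red pin is the one in the block at (264,290).

```bash
python3 - <<'E'
from h import *
a=dict(np.load('pics/t0.npz'));b=dict(np.load('pics/s0.npz'))
f=.64
for n,uv,z in [('peg',(411,224),.062),('peg',(325,272),.062),('peg',(376,358),.062),('peg',(463,308),.062),('guide',(404,324),.054),('copper',(446,262),.033),('knob',(239,376),.074),('jar',(231,226),.055),('loupe',(577,278),.034),('graver',(593,352),.03),('hub',(397,291),.06)]:
    print(n,ray(a,(uv[0]*f,uv[1]*f),z).round(4))
# blobs
hsv=cv2.cvtColor(a['img'],cv2.COLOR_RGB2HSV)
for nm,lo,hi in [('copper',(5,150,120),(16,255,255)),('red',(0,180,90),(4,255,255)),('wood',(10,60,60),(24,255,255))]:
    m=cv2.inRange(hsv,lo,hi); m[:130]=0; m[250:]=0; m[:,:110]=0;m[:,310:]=0
    n,l,s,c=cv2.connectedComponentsWithStats(m)
    for i in range(1,n):
        if s[i,4]>6: print(nm,c[i].round(1),s[i],ray(a,c[i],{'copper':.033,'red':.074,'wood':.05}[nm]).round(4))
c=lambda d,u,v,r,s:cv2.resize(d['img'][v-r:v+r,u-r:u+r,::-1],(s,s),interpolation=cv2.INTER_CUBIC)
cv2.imwrite('pics/c0.png',np.hstack([c(a,253,188,56,480),c(a,152,240,25,300).repeat(1,0) if 0 else cv2.copyMakeBorder(c(a,152,240,25,300),0,180,0,0,cv2.BORDER_CONSTANT)]))
E
```

```text
peg [ 0.689  -0.0066  0.062 ]
peg [0.6019 0.1377 0.062 ]
peg [0.4578 0.0471 0.062 ]
peg [ 0.5451 -0.0966  0.062 ]
guide [0.5169 0.0018 0.054 ]
copper [ 0.6302 -0.069   0.033 ]
knob [0.4221 0.2707 0.074 ]
jar [0.6812 0.3045 0.055 ]
loupe [ 0.6064 -0.2952  0.034 ]
graver [ 0.4792 -0.3207  0.03  ]
hub [0.5721 0.0148 0.06  ]
copper [285.6 167.3] [278 158  17  20 169] [ 0.6312 -0.0694  0.033 ]
red [117.6 200.6] [112 195  12  12  98] [0.5238 0.3692 0.074 ]
red [127.2 236.4] [124 234   7   6  34] [0.4316 0.3377 0.074 ]
red [152.3 239.9] [148 236   9   9  65] [0.424  0.2725 0.074 ]
wood [263.  143.1] [261 140   5   7  30] [ 0.6932 -0.0066  0.05  ]
wood [151.  151.5] [142 143  16  13  54] [0.6635 0.2959 0.05  ]
wood [208.6 174.5] [206 172   6   6  27] [0.6034 0.1374 0.05  ]
wood [295.8 196.4] [294 194   5   6  25] [ 0.5488 -0.0962  0.05  ]
wood [240.1 229.1] [238 227   5   5  22] [0.4589 0.049  0.05  ]
wood [154.6 241.1] [146 231  21  19 162] [0.4225 0.2718 0.05  ]
```

View pics/c0.png

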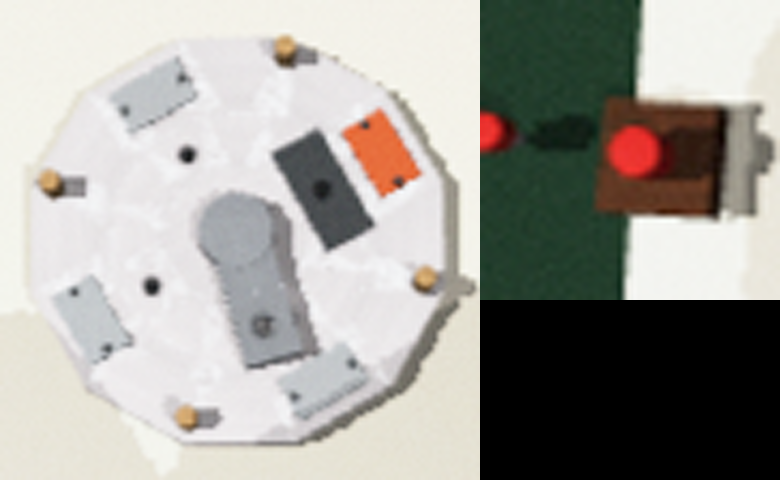

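The crop shows the index hole at (322,190), in the dark plate inward of the copper plate. The guide hole is at (262,324) and the knob at (635,150).

```bash
cat >> h.py <<'E'
from scipy.spatial.transform import Rotation as Ro
def plan(P,yaw,st=None):
    """rows-total: rotate about tool z, shift in current tool axes (mm) to TCP P and tool-x yaw (deg), tool down"""
    s=st or arm.observe(); R=Ro.from_rotvec(s['eef_rot']); d=R.inv().apply(np.array(P)-s['eef_pos'])*1e3
    T=Ro.from_matrix(np.array([[np.cos(np.radians(yaw)),np.sin(np.radians(yaw)),0],[np.sin(np.radians(yaw)),-np.cos(np.radians(yaw)),0],[0,0,-1]]).T)
    rv=(R.inv()*T).as_rotvec(); x=R.apply([1,0,0]); print('pos',s['eef_pos'].round(4),'yaw',np.degrees(np.arctan2(x[1],x[0])).round(2),'shift mm (now-axes)',d.round(1),'turn',rv.round(3),'F',s['contact_force'].round(2),'q',s['qpos'].round(2),'t',round(s['t'],2),'w',round(s['width'],3)); return d,rv
E
python3 - <<'E'
from h import *
from scipy.optimize import least_squares
a=dict(np.load('pics/t0.npz'))
k=112/480
cr=lambda u,v:(197+u*k-.4,132+v*k-.4)
pegs=np.array([ray(a,cr(*p),.062)[:2] for p in [(286,46),(51,181),(187,415),(425,277)]])
tg=lambda q:np.array([[q[0]+.12*np.cos(q[2]+i*np.pi/2),q[1]+.12*np.sin(q[2]+i*np.pi/2)] for i in range(4)])
r=least_squares(lambda q:(tg(q)-pegs).ravel(),[.573,.02,-.22]); c=r.x[:2]
print('centre',c,'peg0ang',np.degrees(r.x[2]),'res mm',(r.fun*1e3).round(1))
for n,p,z in [('guide',(262,324),.054),('hole',(322,190),.03),('cu',(381,152),.033),('sh1',(187,154),.03),('sh2',(152,286),.03),('armendL',(248,369),.054),('armendR',(319,352),.054)]:
    P=ray(a,cr(*p),z)[:2]-c; print(n,(P+c).round(4),'r',np.hypot(*P).round(4),'ang',np.degrees(np.arctan2(P[1],P[0])).round(1))
th=np.radians(np.degrees(r.x[2])+90+14)
P=[c[0]+.12*np.cos(th),c[1]+.12*np.sin(th),.12]; print(P); plan(P,np.degrees(th)-90)
E
```

```text
centre [0.57536138 0.02055799] peg0ang -13.42862530050951 res mm [ 0.2 -0.   0.6  0.9 -0.9  0.2  0.1 -1.1]
guide [0.5173 0.004 ] r 0.0604 ang -164.1
hole [ 0.6072 -0.0322] r 0.0616 ang -58.9
cu [ 0.6319 -0.0691] r 0.106 ang -57.7
sh1 [0.6288 0.0541] r 0.063 ang 32.1
sh2 [0.5432 0.0737] r 0.0621 ang 121.1
armendL [0.4893 0.012 ] r 0.0865 ang -174.3
armendR [ 0.5008 -0.0313] r 0.0908 ang -145.2
[np.float64(0.5741647168445894), np.float64(0.1405520222521499), 0.12]
pos [ 0.2601 -0.6224  0.2257] yaw -157.33 shift mm (now-axes) [-583.9  582.8  106.5] turn [ 1.000e-03  2.000e-03 -2.756e+00] F [ 0.43 -0.49  0.59] q [-0.89  0.36  0.01 -0.   -1.22 -0.29] t 0.1 w 1.003
```

```bash
cat >> h.py <<'E'
def rows(P,yaw,n,st=None):
    d,rv=plan(P,yaw,st); dz=rv[2]/n
    for i in range(n):
        v=Ro.from_rotvec([0,0,-dz*i]).apply(d/n); print(i,round(dz,3),v.round(1))
E
python3 - <<'E'
from h import *
rows([.574,.1405,.12],0.6,20)
E
```

```text
pos [ 0.2601 -0.6224  0.2257] yaw -157.33 shift mm (now-axes) [-583.8  582.8  106.5] turn [ 1.000e-03  2.000e-03 -2.756e+00] F [ 0.43 -0.49  0.59] q [-0.89  0.36  0.01 -0.   -1.22 -0.29] t 0.1 w 1.003
0 -0.138 [-29.2  29.1   5.3]
1 -0.138 [-32.9  24.9   5.3]
2 -0.138 [-36.   20.1   5.3]
3 -0.138 [-38.4  15.    5.3]
4 -0.138 [-40.1   9.5   5.3]
5 -0.138 [-41.1   3.9   5.3]
6 -0.138 [-41.2  -1.7   5.3]
7 -0.138 [-40.6  -7.4   5.3]
8 -0.138 [-39.2 -12.9   5.3]
9 -0.138 [-37.  -18.2   5.3]
10 -0.138 [-34.2 -23.1   5.3]
11 -0.138 [-30.7 -27.5   5.3]
12 -0.138 [-26.6 -31.5   5.3]
13 -0.138 [-22.  -34.9   5.3]
14 -0.138 [-17.  -37.6   5.3]
15 -0.138 [-11.7 -39.5   5.3]
16 -0.138 [ -6.2 -40.8   5.3]
17 -0.138 [ -0.5 -41.2   5.3]
18 -0.138 [  5.2 -40.9   5.3]
19 -0.138 [ 10.7 -39.8   5.3]
```

Request:
step_arm(increments=[0,0,-0.138,-29,29,5,-1,0,0,-0.138,-33,25,5,-1,0,0,-0.138,-36,20,5,-1,0,0,-0.138,-38,15,5,-1,0,0,-0.138,-40,9.5,5,-1], grip_force=10)

```text
t: 0.6
eef_pos: [0.3383, -0.431, 0.201]
eef_rot: [1.63, -2.685, -0.001]
contact_force: [0.5, -0.6, 0.8]
width: 0.607
gripper_force: 0.0
```

Request:
step_arm(increments=[0,0,-0.138,-41,4,5,-1,0,0,-0.138,-41,-1.5,5,-1,0,0,-0.138,-40.5,-7.5,5,-1,0,0,-0.138,-39,-13,5,-1,0,0,-0.138,-37,-18,5,-1])

```text
t: 1.1
eef_pos: [0.4162, -0.2406, 0.1763]
eef_rot: [-2.443, 1.976, 0.0]
contact_force: [1.3, 0.0, -0.3]
width: 0.148
gripper_force: 0.0
```

Request:
step_arm(increments=[0,0,-0.138,-34,-23,5,-1,0,0,-0.138,-31,-27.5,5,-1,0,0,-0.138,-26.5,-31.5,5,-1,0,0,-0.138,-22,-35,5,-1,0,0,-0.138,-17,-37.5,5,-1])

```text
t: 1.6
eef_pos: [0.4943, -0.0497, 0.1514]
eef_rot: [-2.967, 1.033, 0.0]
contact_force: [1.1, -1.1, -0.7]
width: 0.005
gripper_force: 0.0
```

```bash
python3 - <<'E'
from h import *
rows([.574,.1405,.12],0.6,5)
E
```

```text
pos [ 0.4943 -0.0497  0.1514] yaw -38.38 shift mm (now-axes) [ -55.6 -198.6   31.4] turn [-0.    0.   -0.68] F [ 1.15 -1.09 -0.68] q [ 0.3   0.13 -0.48 -0.   -0.96  0.6 ] t 1.6 w 0.005
0 -0.136 [-11.1 -39.7   6.3]
1 -0.136 [ -5.6 -40.9   6.3]
2 -0.136 [ -0.  -41.2   6.3]
3 -0.136 [  5.6 -40.9   6.3]
4 -0.136 [ 11.  -39.7   6.3]
```

Request:
step_arm(increments=[0,0,-0.136,-11,-39.5,6.5,-1,0,0,-0.136,-5.5,-41,6.5,-1,0,0,-0.136,0,-41,6,-1,0,0,-0.136,5.5,-41,6,-1,0,0,-0.136,11,-39.5,6,-1])

```text
t: 2.1
eef_pos: [0.5752, 0.1394, 0.1201]
eef_rot: [3.141, 0.016, -0.001]
contact_force: [0.1, 0.0, 0.9]
width: 0.004
gripper_force: 0.0
```

Request:
step_arm(increments=[0,0,0,0,0,25,-1,0,0,0,0,0,30,-1,0,0,0,0,0,20,-1,0,0,0,0,0,2,-1,0,0,0,0,0,0,-1])

```text
t: 2.6
eef_pos: [0.5748, 0.1375, 0.0433]
eef_rot: [3.141, 0.007, -0.002]
contact_force: [-0.1, 0.5, 0.5]
width: 0.006
gripper_force: 0.0
```

```bash
python3 - <<'E'
from h import *
rows([.574,.1405,.043],0.6,1)
a=grab('top','t1')
cv2.imwrite('pics/t1c.png',cv2.resize(a['img'][100:280,150:330,::-1],(540,540),interpolation=cv2.INTER_CUBIC))
E
```

```text
pos [0.5748 0.1375 0.0433] yaw 0.25 shift mm (now-axes) [-0.8 -3.   0.3] turn [ 0.001  0.001 -0.006] F [-0.12  0.46  0.54] q [ 0.57  0.4  -0.39  0.   -0.78  1.01] t 2.6 w 0.006
0 -0.006 [-0.8 -3.   0.3]
```

View pics/t1c.png

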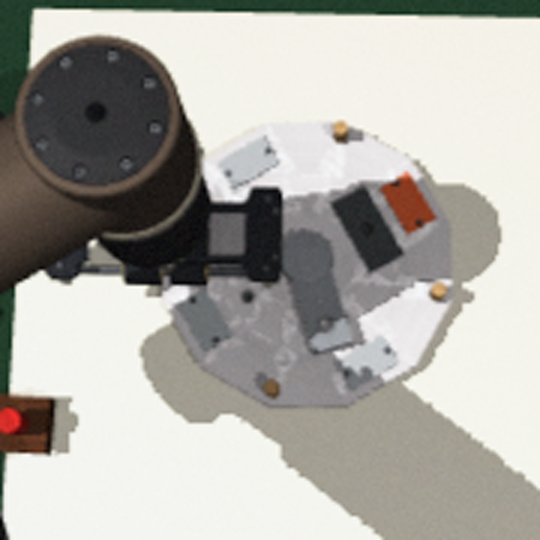

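The gripper is shut and stands behind the left peg, and the disc has not moved. I'll now push clockwise along the arc.

Request:
step_arm(increments=[0,0,0.04,4.7,0.1,0,-1,0,0,0.05,6,0.2,0,-1,0,0,0.07,8.3,0.2,0,-1,0,0,0.07,8.3,0.2,0,-1,0,0,0.07,8.3,0.2,0,-1])

```text
t: 3.15
eef_pos: [0.6104, 0.1329, 0.0453]
eef_rot: [-3.106, 0.467, -0.001]
contact_force: [-3.2, -0.4, 0.3]
width: 0.006
gripper_force: 1.2
```

Request:
step_arm(increments=[0,0,0.07,8.3,0.3,0,-1,0,0,0.07,8.3,0.3,0,-1,0,0,0.07,8.3,0.3,0,-1,0,0,0.07,8.3,0.3,0,-1,0,0,0.07,8.3,0.3,0,-1])

```text
t: 3.65
eef_pos: [0.6473, 0.1141, 0.0452]
eef_rot: [-2.977, 1.001, -0.001]
contact_force: [-2.6, 1.0, 0.1]
width: 0.006
gripper_force: 1.1
```

```bash
python3 - <<'E'
from h import *
c=np.array([.5754,.0206]); s=arm.observe(); p=s['eef_pos'][:2]-c; print(np.hypot(*p),np.degrees(np.arctan2(p[1],p[0])))
plan([.57,.14,.043],0)
E
```

```text
0.11794759685587805 52.46179553354902
pos [0.6473 0.1141 0.0452] yaw -37.18 shift mm (now-axes) [-77.2  26.1   2.2] turn [-0.001 -0.001 -0.649] F [-2.55  1.    0.06] q [ 0.47  0.49 -0.24 -0.   -0.84  0.45] t 3.65 w 0.006
```

Request:
step_arm(increments=[0,0,0.07,8.3,0.2,0,-1,0,0,0.07,8.3,0.2,0,-1,0,0,0.07,8.3,0.2,0,-1,0,0,0.07,8.3,0.2,0,-1,0,0,0.07,8.3,0.2,0,-1])

```text
t: 4.15
eef_pos: [0.6755, 0.0841, 0.0452]
eef_rot: [-2.757, 1.504, -0.0]
contact_force: [-2.6, 1.3, -0.1]
width: 0.008
gripper_force: 1.6
```

Request:
step_arm(increments=[0,0,0.07,8.3,0.3,0,-1,0,0,0.07,8.3,0.3,0,-1,0,0,0.07,8.3,0.3,0,-1,0,0,0.07,8.3,0.3,0,-1,0,0,0.07,8.3,0.3,0,-1])

```text
t: 4.65
eef_pos: [0.6911, 0.046, 0.0451]
eef_rot: [-2.453, 1.962, 0.001]
contact_force: [-4.2, 1.7, 1.7]
width: 0.005
gripper_force: 2.1
```

Request:
step_arm(increments=[0,0,0.07,8.3,0.3,0,-1,0,0,0.07,8.3,0.3,0,-1,0,0,0.06,7,0.3,0,-1,0,0,0.04,4.7,0.1,0,-1,0,0,0,0,0,0,-1])

```text
t: 5.15
eef_pos: [0.6942, 0.0176, 0.045]
eef_rot: [-2.202, 2.239, -0.0]
contact_force: [-2.1, 1.4, 0.5]
width: 0.006
gripper_force: 0.9
```

```bash
python3 - <<'E'
from h import *
c=np.array([.5754,.0206]); s=arm.observe(); p=s['eef_pos'][:2]-c; print(np.hypot(*p),np.degrees(np.arctan2(p[1],p[0])))
plan([.57,.14,.043],0)
a=grab('top','t2')
cv2.imwrite('pics/t2c.png',cv2.resize(a['img'][120:260,180:320,::-1],(560,560),interpolation=cv2.INTER_CUBIC))
E
```

```text
0.1188253625723765 -1.461185545486595
pos [0.6942 0.0176 0.045 ] yaw -90.95 shift mm (now-axes) [-120.4  126.2    2. ] turn [-1.000e-03 -0.000e+00 -1.587e+00] F [-2.14  1.39  0.54] q [ 0.3   0.54 -0.15 -0.   -0.89 -0.32] t 5.15 w 0.006
```

View pics/t2c.png

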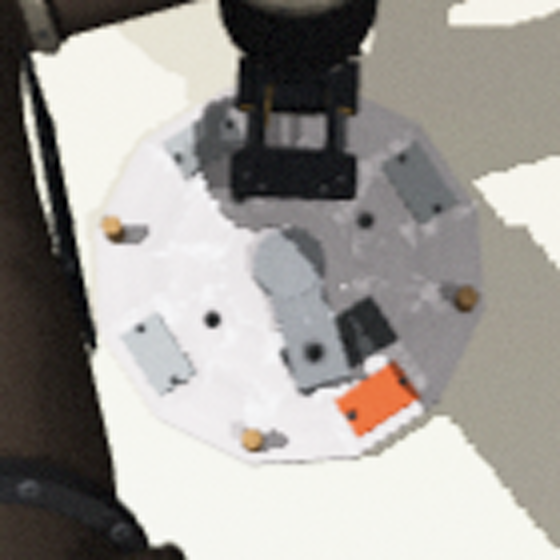

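The copper plate is now at (377,399), just short of the arm. The guide hole is at (314,352), and the visible pegs are at (112,226), (252,439) and (466,297).

```bash
python3 - <<'E'
from h import *
a=dict(np.load('pics/t2.npz'));c=np.array([.5754,.0206])
cr=lambda u,v:(180+u*.25-.4,120+v*.25-.4)
for n,p,z in [('p',(112,226),.062),('p',(252,439),.062),('p',(466,295),.062),('g',(314,352),.054),('cu',(377,399),.033),('eL',(303,391),.054),('eR',(359,371),.054)]:
    P=ray(a,cr(*p),z)[:2]-c; print(n,(P+c).round(4),np.hypot(*P).round(4),np.degrees(np.arctan2(P[1],P[0])).round(1))
E
```

```text
p [0.5964 0.1385] 0.1198 79.9
p [0.4573 0.042 ] 0.12 169.7
p [ 0.5551 -0.0959] 0.1183 -99.9
g [0.5163 0.003 ] 0.0617 -163.4
cu [ 0.4885 -0.0396] 0.1057 -145.3
eL [0.4903 0.0097] 0.0858 -172.7
eR [ 0.5043 -0.0268] 0.0854 -146.3
```

Request:
step_arm(increments=[0,0,0.04,4.7,0.1,0,-1,0,0,0.05,6,0.2,0,-1,0,0,0.05,6,0.2,0,-1,0,0,0,0,0,0,-1,0,0,0,-15,0,0,-1])

```text
t: 5.7
eef_pos: [0.6957, 0.0153, 0.0445]
eef_rot: [-2.043, 2.385, -0.002]
contact_force: [0.6, 0.1, -0.8]
width: 0.005
gripper_force: 0.0
```

Request:
step_arm(increments=[0,0,0,0,0,-30,-0.2,0,0,0,0,0,-45,-0.2,0,0,0,0,0,-45,-0.2,0,0,0,0,0,-10,-0.2,0,0,0,0,0,0,-0.2])

```text
t: 6.2
eef_pos: [0.6971, 0.0173, 0.1773]
eef_rot: [-2.042, 2.38, -0.005]
contact_force: [-0.1, -0.2, 0.6]
width: 0.372
gripper_force: 0.0
```

```bash
python3 - <<'E'
from h import *
a=dict(np.load('pics/t0.npz'));b=dict(np.load('pics/s0.npz'))
hsv=cv2.cvtColor(b['img'],cv2.COLOR_RGB2HSV); m=cv2.inRange(hsv,(0,180,90),(4,255,255))|cv2.inRange(hsv,(175,180,90),(180,255,255))
n,l,s,c=cv2.connectedComponentsWithStats(m)
for i in range(1,n):
    if s[i,4]>20: print(c[i],s[i])
# fit: projected knob silhouette centre
def ctr(d,x,y):
    t=np.linspace(0,2*np.pi,40); P=np.concatenate([np.c_[x+.011*np.cos(t),y+.011*np.sin(t),0*t+z] for z in(.038,.074)])
    h=cv2.convexHull(proj(d,P).astype(np.float32)); M=cv2.moments(h); return np.array([M['m10']/M['m00'],M['m01']/M['m00']])
from scipy.optimize import least_squares
cb=min((c[i] for i in range(1,n)),key=lambda q:np.hypot(q[0]-264,q[1]-290))
for d,o in((a,(152.3,239.9)),(b,cb)):
    print(least_squares(lambda q:ctr(d,*q)-o,[.42,.27],diff_step=1e-3).x)
rows([.42,.27,.16],-90,8)
E
```

```text
[263.71348315 289.14606742] [259 280  11  19 178]
[185.63636364 296.81283422] [177 283  18  29 374]
[238.23966942 321.33884298] [234 314   9  16 121]
[0.4250446 0.2763438]
[0.42427449 0.27408152]
pos [0.6971 0.0173 0.1773] yaw -98.74 shift mm (now-axes) [-207.6  312.4   15.8] turn [-0.006  0.002 -0.153] F [-0.07 -0.22  0.63] q [ 0.3   0.42 -0.01  0.   -1.14 -0.46] t 6.2 w 0.372
0 -0.019 [-26.   39.1   2. ]
1 -0.019 [-26.7  38.6   2. ]
2 -0.019 [-27.4  38.    2. ]
3 -0.019 [-28.1  37.5   2. ]
4 -0.019 [-28.9  37.    2. ]
5 -0.019 [-29.6  36.4   2. ]
6 -0.019 [-30.2  35.8   2. ]
7 -0.019 [-30.9  35.3   2. ]
```

Request:
step_arm(increments=[0.003,0,-0.019,-26.5,38.5,2,-0.2,0.003,0,-0.019,-27,38,2,-0.2,0,0,-0.019,-28,37.5,2,-0.2,0,0,-0.019,-29,37,2,-0.2,0,0,-0.019,-29,36.5,2,-0.2])

```text
t: 6.7
eef_pos: [0.5234, 0.1778, 0.1616]
eef_rot: [-2.154, 2.283, -0.007]
contact_force: [-0.2, 1.9, 1.1]
width: 0.396
gripper_force: 0.0
```

Request:
step_arm(increments=[0,0,-0.019,-30,36,2,-0.2,0,0,-0.019,-31,35,2,-0.2,0,0,-0.019,-31.5,35,2,-0.2,0,0,0,0,0,20,-0.2,0,0,0,0,0,0,-0.2])

```text
t: 7.2
eef_pos: [0.4208, 0.2734, 0.1336]
eef_rot: [2.222, -2.22, 0.008]
contact_force: [0.7, -0.0, -1.3]
width: 0.397
gripper_force: 0.0
```

```bash
python3 - <<'E'
from h import *
plan([.4245,.275,.041],-90)
d=grab('wrist','w1'); print(proj(d,[[.4245,.275,.074],[.4245,.275,.06]]))
R=cv2.Rodrigues(np.array(d['rvec']))[0]; print(-R.T@np.array(d['tvec']).ravel(),R)
a=grab('top','t3')
cv2.imwrite('pics/w1c.png',np.hstack([cv2.resize(d['img'][:,:,::-1],(400,300)),cv2.resize(a['img'][120:260,180:320,::-1],(400,400),interpolation=cv2.INTER_CUBIC)[:300]]))
E
```

```text
pos [0.4208 0.2734 0.1336] yaw -89.95 shift mm (now-axes) [-1.9 -3.4 92.6] turn [-0.003 -0.004  0.001] F [ 0.66 -0.02 -1.26] q [ 0.97  0.16 -0.5   0.01 -0.92 -0.97] t 7.2 w 0.397
[[246.99642341 210.1736464 ]
 [247.27218823 203.28458435]]
[0.42114032 0.18987182 0.29264142] [[-0.99999374 -0.00154653 -0.00318288]
 [-0.00244429  0.95227008  0.30524697]
 [ 0.00255889  0.30525284 -0.9522679 ]]
```

View pics/w1c.png

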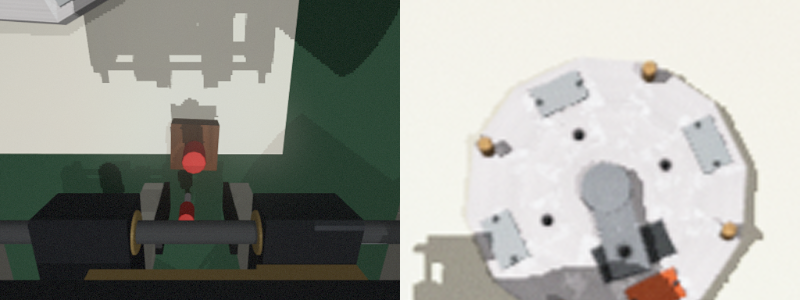

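The wrist view shows the knob at (194,163), within about 1 px of the prediction, so I'll descend and grip it.

Request:
step_arm(increments=[-0.003,-0.004,0,-2,-3.5,25,-0.2,0,0,0,0,0,30,-0.2,0,0,0,0,0,25,-0.2,0,0,0,0,0,12,-0.2,0,0,0,0,0,0,-0.2])

```text
t: 7.8
eef_pos: [0.4272, 0.2743, 0.043]
eef_rot: [-2.216, 2.225, -0.001]
contact_force: [0.7, -1.1, 0.2]
width: 0.399
gripper_force: 0.0
```

Request:
step_arm(increments=[0,0,0,0,0,0,-0.5,0,0,0,0,0,0,-0.6,0,0,0,0,0,0,-0.7,0,0,0,0,0,0,-0.8,0,0,0,0,0,0,-0.8], grip_force=15)

```text
t: 8.3
eef_pos: [0.427, 0.2759, 0.0453]
eef_rot: [-2.214, 2.221, 0.001]
contact_force: [-4.4, -0.3, 5.5]
width: 0.256
gripper_force: 14.9
```

Request:
step_arm(increments=[0,0,0,0,0,-10,-0.8,0,0,0,0,0,-20,-0.8,0,0,0,0,0,-30,-0.8,0,0,0,0,0,-20,-0.8,0,0,0,0,0,0,-0.8])

```text
t: 8.8
eef_pos: [0.4285, 0.2771, 0.1283]
eef_rot: [-2.211, 2.216, 0.001]
contact_force: [0.3, 0.4, -1.0]
width: 0.247
gripper_force: 14.9
```

```bash
python3 - <<'E'
from h import *
plan([.5165,.0035,.123],-90)
a=grab('side','s2');d=grab('wrist','w2')
hsv=cv2.cvtColor(a['img'],cv2.COLOR_RGB2HSV)
z=arm.observe()['eef_pos']; print(proj(a,[z,z-[0,0,.045]]))
cv2.imwrite('pics/s2c.png',np.hstack([cv2.resize(a['img'][200:330,190:320,::-1],(400,400),interpolation=cv2.INTER_CUBIC),cv2.resize(d['img'][84:384,106:406,::-1],(400,400))]))
E
```

```text
pos [0.4285 0.2771 0.1283] yaw -90.12 shift mm (now-axes) [273.4 -88.5   3.7] turn [-0.008  0.009 -0.002] F [ 0.28  0.38 -0.96] q [ 0.96  0.17 -0.49  0.   -0.9  -0.96] t 8.8 w 0.247
[[261.21775791 261.07275069]
 [261.6597856  279.76370707]]
```

View pics/s2c.png

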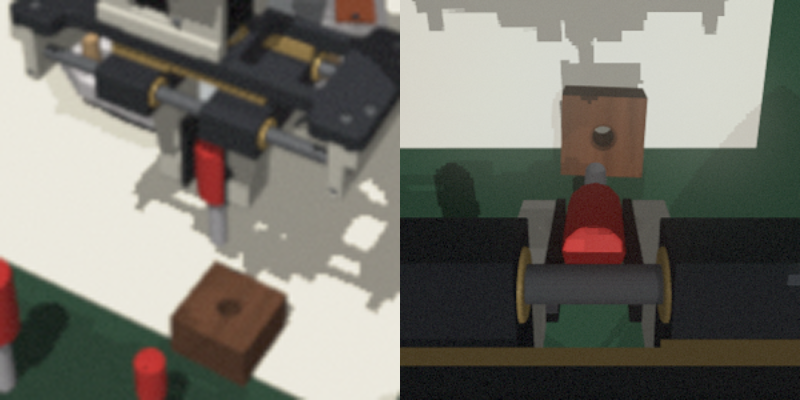

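The pin is held and clear of the block. Its tip is near (597,167) in the wrist crop and the knob top is at (594,245). I'll compare both with the projected tool axis to check for tilt.

```bash
python3 - <<'E'
from h import *
d=dict(np.load('pics/w2.npz'));a=dict(np.load('pics/s2.npz'))
s=arm.observe(); R=Ro.from_rotvec(s['eef_rot']).as_matrix(); z=s['eef_pos']
print(R[:,2])
for dy in(-.004,0,.004):
  P=[z+R@np.array([dy,0,-h]) for h in(.029,-.007,-.045)]
  print('tool dx',dy,'wrist crop',((proj(d,P)-[106,84])*4/3+[400,0]).round(0).tolist(),'side crop',((proj(a,P)-[190,200])*3.077).round(0).tolist())
hsv=cv2.cvtColor(a['img'],cv2.COLOR_RGB2HSV); m=cv2.inRange(hsv,(0,180,60),(4,255,255))|cv2.inRange(hsv,(175,180,60),(180,255,255)); m[:240]=0;m[275:]=0;m[:,:240]=0;m[:,280:]=0
v,u=np.nonzero(m); print('axis fit side', np.polyfit(v,u,1), u.mean(),v.mean(),v.min(),v.max())
for y in range(v.min(),v.max()+1): print(y,u[v==y].min(),u[v==y].max(),end='; ')
E
```

```text
[ 0.00436522  0.00527485 -0.99997656]
tool dx -0.004 wrist crop [[597.0, 267.0], [597.0, 217.0], [596.0, 181.0]] side crop [[215.0, 153.0], [216.0, 202.0], [216.0, 250.0]]
tool dx 0 wrist crop [[597.0, 257.0], [597.0, 208.0], [596.0, 173.0]] side crop [[219.0, 148.0], [219.0, 197.0], [220.0, 246.0]]
tool dx 0.004 wrist crop [[597.0, 246.0], [597.0, 199.0], [596.0, 166.0]] side crop [[222.0, 144.0], [223.0, 192.0], [224.0, 241.0]]
axis fit side [1.49031345e-01 2.19548029e+02] 257.64462809917353 255.62809917355372 246 265
246 254 254; 247 254 256; 248 254 258; 249 254 260; 250 254 261; 251 254 261; 252 254 260; 253 255 261; 254 254 261; 255 254 261; 256 254 261; 257 255 261; 258 255 261; 259 256 260; 260 255 261; 261 256 261; 262 255 261; 263 256 261; 264 257 261; 265 260 261;
```

Request:
step_arm(increments=[-0.008,0.009,-0.002,25,-8,0,-0.8,0,0,0,36,-12,0,-0.8,0,0,0,36,-12,0,-0.8,0,0,0,36,-12,0,-0.8,0,0,0,36,-12,0,-0.8])

```text
t: 9.4
eef_pos: [0.4823, 0.1046, 0.124]
eef_rot: [2.214, -2.216, 0.0]
contact_force: [0.5, 0.7, -0.6]
width: 0.242
gripper_force: 14.9
```

Request:
step_arm(increments=[0,0,0,36,-12,0,-0.8,0,0,0,36,-12,1,-0.8,0,0,0,22,-7,1,-0.8,0,0,0,10,-2,0,-0.8,0,0,0,0,0,0,-0.8])

```text
t: 9.9
eef_pos: [0.515, 0.001, 0.1223]
eef_rot: [2.212, -2.218, -0.0]
contact_force: [0.2, 0.2, -1.4]
width: 0.245
gripper_force: 14.9
```

```bash
python3 - <<'E'
from h import *
plan([.5165,.0035,.107],-90)
d=grab('wrist','w3');a=grab('top','t4')
z=arm.observe()['eef_pos']
cr=lambda P:((proj(d,P)-[156,84])*3).round(0).tolist()
print('guide, tip@dx0',cr([[.5165,.0035,.054],z-[0,0,.045]]))
c=np.array([.5754,.0206])
hsv=cv2.cvtColor(a['img'],cv2.COLOR_RGB2HSV)
m=cv2.inRange(hsv,(10,60,60),(24,255,255));m[:130]=0; m[250:]=0; m[:,:190]=0;m[:,310:]=0
n,l,s,ce=cv2.connectedComponentsWithStats(m)
for i in range(1,n):
    if s[i,4]>10: P=ray(a,ce[i],.05)[:2]-c; print(ce[i],np.hypot(*P),np.degrees(np.arctan2(P[1],P[0])))
cv2.imwrite('pics/w3c.png',cv2.resize(d['img'][84:284,156:356,::-1],(600,600),interpolation=cv2.INTER_CUBIC))
E
```

```text
pos [0.515  0.001  0.1223] yaw -90.17 shift mm (now-axes) [-2.6 -1.6 15.3] turn [ 0.007 -0.006 -0.003] F [ 0.19  0.19 -1.44] q [ 0.39  0.2  -0.48  0.   -0.91 -0.39] t 9.9 w 0.245
guide, tip@dx0 [[280.0, 370.0], [287.0, 403.0]]
[221.46590503 182.40592645] 0.08189657571609349 85.0262487394095
[294.5 200.5] 0.11948733919160194 -108.30978156180687
[236.38095238 227.95238095] 0.11994155782069758 161.411953476896
```

View pics/w3c.png

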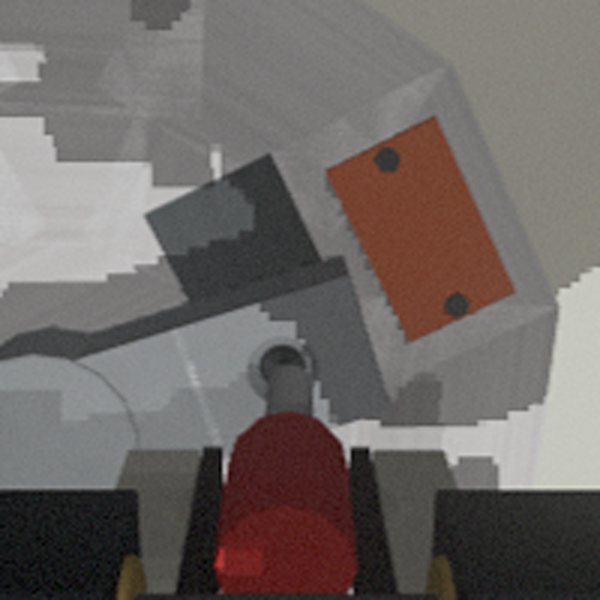

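The guide hole is at (284,370), which fits my estimate. The tip sits about 3.5 mm toward −y of the tool axis, so I'll correct for that and descend gently.

Request:
step_arm(increments=[0.005,-0.005,0,-3,-0.6,5,-0.8,0,0,0,-3,-0.6,6,-0.8,0,0,0,0,0,5,-0.8,0,0,0,0,0,3,-0.8,0,0,0,0,0,0,-0.8])

```text
t: 10.5
eef_pos: [0.5162, 0.0083, 0.1034]
eef_rot: [2.22, -2.221, 0.0]
contact_force: [-0.2, -0.9, -0.6]
width: 0.247
gripper_force: 14.9
```

Request:
step_arm(increments=[0,0,0,0,0,2,-0.8,0,0,0,0,0,2,-0.8,0,0,0,0,0,2,-0.8,0,0,0,0,0,2,-0.8,0,0,0,0,0,0,-0.8])

```text
t: 11.0
eef_pos: [0.5163, 0.0077, 0.0958]
eef_rot: [2.219, -2.222, 0.001]
contact_force: [0.8, -2.2, -0.9]
width: 0.248
gripper_force: 15.0
```

```bash
python3 - <<'E'
from h import *
plan([.5165,.0035,.075],-90); s=arm.observe(); print(s['moment'])
E
```

```text
pos [0.5163 0.0077 0.0958] yaw -90.07 shift mm (now-axes) [ 4.2 -0.2 20.8] turn [ 0.001 -0.001 -0.001] F [ 0.8  -2.24 -0.86] q [ 0.4   0.23 -0.51  0.   -0.84 -0.4 ] t 11.0 w 0.248
[-0.81196659  0.07370661  0.03657111]
```

Request:
step_arm(increments=[0,0,0,0.8,0,1,-0.8,0,0,0,0,0,1.5,-0.8,0,0,0,0,0,1.5,-0.8,0,0,0,0,0,1.5,-0.8,0,0,0,0,0,0,-0.8])

```text
t: 11.5
eef_pos: [0.5165, 0.0073, 0.0902]
eef_rot: [2.22, -2.222, 0.0]
contact_force: [-0.7, -0.7, -1.7]
width: 0.249
gripper_force: 15.0
```

Request:
step_arm(increments=[0,0,0,0,0,3,-0.8,0,0,0,0,0,3,-0.8,0,0,0,0,0,3,-0.8,0,0,0,0,0,1,-0.8,0,0,0,0,0,0,-0.8])

```text
t: 12.0
eef_pos: [0.5164, 0.0072, 0.0801]
eef_rot: [2.219, -2.222, 0.0]
contact_force: [0.2, -1.6, -2.4]
width: 0.245
gripper_force: 15.0
```

Request:
step_arm(increments=[0,0,0,0,0,1,-0.8,0,0,0,0,0,1,-0.8,0,0,0,0,0,0,-0.5,0,0,0,0,0,0,-0.3,0,0,0,0,0,0,-0.2])

```text
t: 12.5
eef_pos: [0.5174, 0.0078, 0.0788]
eef_rot: [-2.22, 2.222, -0.002]
contact_force: [0.2, -0.9, -0.1]
width: 0.361
gripper_force: 0.0
```

```bash
python3 - <<'E'
from h import *
c=np.array([.5754,.0206]); th=np.radians(-18.4+13)
P=[c[0]+.119*np.cos(th),c[1]+.119*np.sin(th),.16]; print(P)
plan(P,np.degrees(th)-90)
E
```

```text
[np.float64(0.6938718737877665), np.float64(0.0094011107150968), 0.16]
pos [0.5174 0.0078 0.0788] yaw -90.05 shift mm (now-axes) [  -1.7 -176.6  -80.9] turn [-0.001 -0.     0.093] F [ 0.24 -0.91 -0.12] q [ 0.4   0.25 -0.53  0.   -0.79 -0.4 ] t 12.5 w 0.361
```

Request:
step_arm(increments=[0,0,0,0,0,-10,-0.2,0,0,0,0,0,-30,-0.2,0,0,0,0,0,-42,-0.2,0,0,0.02,0,-20,0,-0.4,0,0,0.02,-0.5,-35,0,-1])

```text
t: 13.0
eef_pos: [0.5724, 0.0077, 0.1642]
eef_rot: [-2.172, 2.263, -0.004]
contact_force: [0.6, 0.4, -0.8]
width: 0.276
gripper_force: 0.0
```

Request:
step_arm(increments=[0,0,0.02,0,-40,0,-1,0,0,0.02,0,-40,0,-1,0,0,0.012,0,-32,0,-1,0,0,0,0,-8,0,-1,0,0,0,0,0,0,-1])

```text
t: 13.5
eef_pos: [0.6922, -0.0004, 0.1602]
eef_rot: [2.115, -2.322, 0.001]
contact_force: [-0.7, -0.1, 0.3]
width: 0.007
gripper_force: 0.0
```

```bash
python3 - <<'E'
from h import *
plan([.6939,.0094,.045],-95.4)
a=grab('top','t5');b=grab('side','s5')
cv2.imwrite('pics/t5c.png',np.hstack([cv2.resize(a['img'][120:260,180:320,::-1],(400,400),interpolation=cv2.INTER_CUBIC),cv2.resize(b['img'][150:250,200:300+20,::-1][:,:100],(400,400),interpolation=cv2.INTER_CUBIC)]))
for d in(a,b):
  hsv=cv2.cvtColor(d['img'],cv2.COLOR_RGB2HSV); m=cv2.inRange(hsv,(0,170,60),(4,255,255))|cv2.inRange(hsv,(175,170,60),(180,255,255))
  n,l,s,c=cv2.connectedComponentsWithStats(m); print([(c[i].round(1),s[i].tolist()) for i in range(1,n) if s[i,4]>15])
  print(proj(d,[[.5162,.0037,z] for z in(.104,.090,.068,.054)]))
E
```

```text
pos [ 6.922e-01 -4.000e-04  1.602e-01] yaw -95.36 shift mm (now-axes) [-10.   -0.9 115.2] turn [ 0.    -0.001  0.001] F [-0.72 -0.14  0.31] q [ 0.28  0.43 -0.03  0.   -1.11 -0.37] t 13.5 w 0.007
[(array([116.6, 200.8]), [112, 195, 9, 13, 85]), (array([258.7, 205.3]), [255, 201, 8, 9, 56])]
[[257.89099135 204.89603795]
 [257.87698895 205.68038654]
 [257.85564529 206.87595813]
 [257.84246573 207.61421522]]
[(array([286.1, 182.6]), [283, 175, 8, 17, 109]), (array([186.1, 297.2]), [177, 283, 19, 30, 428]), (array([238.4, 321.3]), [234, 313, 10, 17, 136])]
[[286.51091741 176.85128932]
 [286.38957461 182.00530643]
 [286.20320368 189.92138373]
 [286.08726174 194.84600046]]
```

View pics/t5c.png

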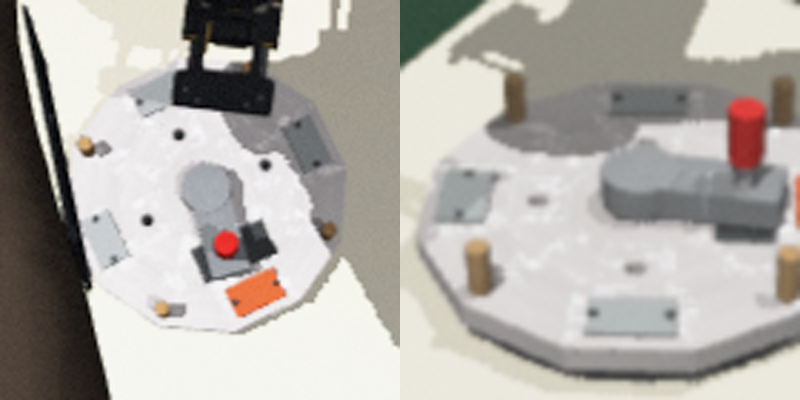

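The side crop shows the pin upright in the arm, with its shank visible and the knob at (745,135), resting on the disc as planned. Now I'll go back behind the peg and feel slowly for the hole.

Request:
step_arm(increments=[0,0,0,-10,-1,25,-1,0,0,0,0,0,40,-1,0,0,0,0,0,35,-1,0,0,0,0,0,15,-1,0,0,0,0,0,0,-1])

```text
t: 14.1
eef_pos: [0.6914, 0.0094, 0.0441]
eef_rot: [2.114, -2.319, -0.002]
contact_force: [0.3, 0.4, 0.7]
width: 0.008
gripper_force: 0.0
```

Request:
step_arm(increments=[0,0,0.025,3,0,0,-1,0,0,0.025,3,0,0,-1,0,0,0.012,1.5,0,0,-1,0,0,0.012,1.5,0,0,-1,0,0,0.008,1,0,0,-1])

```text
t: 14.6
eef_pos: [0.6928, -0.0002, 0.0466]
eef_rot: [-2.017, 2.407, -0.002]
contact_force: [-0.4, 3.2, 1.3]
width: 0.005
gripper_force: 1.3
```

```bash
cat > chk.py <<'E'
from h import *
b=vision.grab_frame('side'); hsv=cv2.cvtColor(b['img'],cv2.COLOR_RGB2HSV); m=cv2.inRange(hsv,(0,170,60),(4,255,255))|cv2.inRange(hsv,(175,170,60),(180,255,255)); m[:,:270]=0;m[:,300:]=0;m[:160]=0;m[210:]=0
v,u=np.nonzero(m); print('knob',u.mean(),v.mean(),v.min(),v.max())
c=np.array([.5754,.0206]); s=arm.observe(); p=s['eef_pos'][:2]-c; print('tool th',np.degrees(np.arctan2(p[1],p[0])),'r',np.hypot(*p)); plan([.7,0,.045],-95.4)
E
python3 chk.py
```

```text
knob 286.1181818181818 182.5909090909091 175 191
tool th -10.093280807544144 r 0.1190587090033583
pos [ 6.926e-01 -3.000e-04  4.640e-02] yaw -100.09 shift mm (now-axes) [-1.6 -7.2  1.4] turn [-0.001  0.    -0.082] F [0.38 2.23 1.56] q [ 0.28  0.53 -0.15  0.   -0.89 -0.46] t 14.65 w 0.009
```

Contact is made, so now slow feeling steps.

Request:
step_arm(increments=[0,0,0.007,0.8,0,0,-1,0,0,0.007,0.8,0,0,-1,0,0,0.007,0.8,0,0,-1,0,0,0.007,0.8,0,0,-1,0,0,0.007,0.8,0.1,0,-1])

```text
t: 15.15
eef_pos: [0.6913, -0.0043, 0.0455]
eef_rot: [1.975, -2.442, 0.001]
contact_force: [0.5, 4.1, 1.2]
width: 0.002
gripper_force: 1.3
```

Request:
step_arm(increments=[0,0,0.007,0.8,0,0,-1,0,0,0.007,0.8,0,0,-1,0,0,0.007,0.8,0,0,-1,0,0,0.007,0.8,0,0,-1,0,0,0.007,0.8,0.1,0,-1])

```text
t: 15.65
eef_pos: [0.6903, -0.0083, 0.0455]
eef_rot: [1.932, -2.476, 0.001]
contact_force: [-0.2, 2.4, 1.1]
width: 0.007
gripper_force: 1.2
```

```bash
python3 chk.py
```

```text
knob 286.32758620689657 182.26724137931035 175 190
tool th -14.194078193977235 r 0.11840848644727908
pos [ 0.6902 -0.0084  0.0455] yaw -104.1 shift mm (now-axes) [-10.6  -7.5   0.5] turn [-0.    -0.001 -0.152] F [0.87 2.69 0.93] q [ 0.27  0.53 -0.16  0.   -0.88 -0.52] t 15.7 w 0.001
```

Request:
step_arm(increments=[0,0,0.007,0.8,0,0,-1,0,0,0.007,0.8,0,0,-1,0,0,0.007,0.8,0,0,-1,0,0,0.007,0.8,0,0,-1,0,0,0.007,0.8,0,0,-1])

```text
t: 16.2
eef_pos: [0.6892, -0.0122, 0.0455]
eef_rot: [1.889, -2.51, 0.001]
contact_force: [0.5, 1.9, 1.1]
width: 0.006
gripper_force: 1.2
```

```bash
python3 chk.py
```

```text
knob 286.4188034188034 182.24786324786325 175 190
tool th -16.119216029911883 r 0.1183653841457147
pos [ 0.6891 -0.0123  0.0455] yaw -106.1 shift mm (now-axes) [-14.8  -7.1   0.5] turn [ 0.    -0.001 -0.187] F [0.59 2.52 0.76] q [ 0.26  0.53 -0.16  0.   -0.88 -0.55] t 16.25 w 0.004
```

Request:
step_arm(increments=[0,0,0.006,0.7,0,0,-1,0,0,0.006,0.7,0,0,-1,0,0,0.006,0.7,0,0,-1,0,0,0.006,0.7,0,0,-1,0,0,0.006,0.7,0,0,-1])

```text
t: 16.75
eef_pos: [0.6882, -0.0155, 0.0455]
eef_rot: [1.851, -2.538, 0.001]
contact_force: [0.0, 2.0, 1.4]
width: 0.007
gripper_force: 1.2
```

```bash
python3 chk.py
```

```text
knob 286.06796116504853 187.88349514563106 181 195
tool th -17.800435347433446 r 0.11836070963788098
pos [ 0.6881 -0.0156  0.0455] yaw -107.81 shift mm (now-axes) [-18.5  -6.6   0.5] turn [ 0.    -0.001 -0.217] F [0.18 2.36 0.82] q [ 0.26  0.53 -0.16  0.   -0.88 -0.57] t 16.8 w 0.007
```

The knob dropped 5.6 px, which is about 14 mm, so the pin went in. I'll back off, lift and verify.

Request:
step_arm(increments=[0,0,0,-6,0,0,-1,0,0,0,-10,0,0,-1,0,0,0,0,0,-25,-1,0,0,0,0,0,-45,-1,0,0,0,0,0,-40,-1])

```text
t: 17.3
eef_pos: [0.6929, 0.0003, 0.1564]
eef_rot: [1.851, -2.535, 0.001]
contact_force: [0.9, -0.4, 0.2]
width: 0.007
gripper_force: 0.0
```

```bash
python3 chk.py; python3 - <<'E'
from h import *
b=grab('side','s9');a=grab('top','t9')
print(proj(b,[[.5162,.0037,z] for z in(.090,.054)]), 'expect centre z=.072:',proj(b,[[.5162,.0037,.072]]))
cv2.imwrite('pics/s9c.png',np.hstack([cv2.resize(a['img'][120:260,180:320,::-1],(400,400),interpolation=cv2.INTER_CUBIC),cv2.resize(b['img'][150:250,220:320,::-1],(400,400),interpolation=cv2.INTER_CUBIC)]))
E
```

```text
knob 286.02941176470586 187.9313725490196 181 195
tool th -9.473121620817142 r 0.12289210883695191
pos [6.966e-01 4.000e-04 1.651e-01] yaw -107.66 shift mm (now-axes) [ -0.5  -2.2 120.1] turn [-0.009  0.001 -0.214] F [2.27 0.28 7.72] q [ 0.28  0.43 -0.03  0.   -1.11 -0.59] t 17.35 w 0.001
[[286.38957461 182.00530643]
 [286.08726174 194.84600046]] expect centre z=.072: [[286.23670533 188.49840641]]
```

View pics/s9c.png

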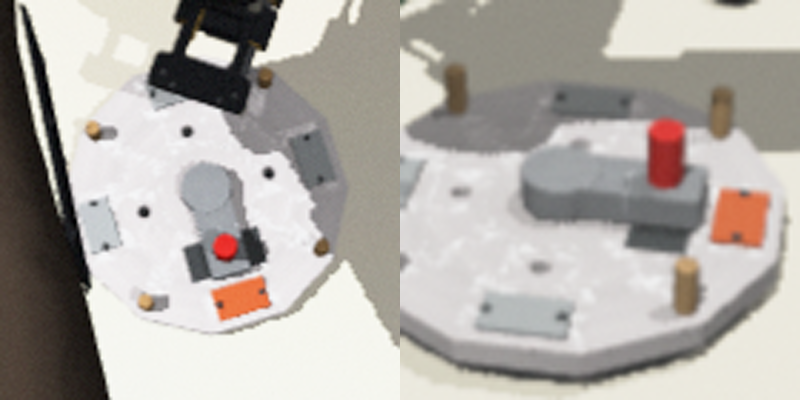

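The knob sits down on the locking arm at (665,155) with the copper plate facing it, and the gripper is clear of everything.

```bash
python3 -c "
from station import arm
print(arm.job_done())"
```

```text
the job is handed in; nothing more can be done
None
```

The copper plate now faces the locking arm, and the red-headed pin is through the arm and fully home in its index hole, locking the disc; I handed the job in at about 17.5 s with the graver, loupe and jar untouched.

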